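# Close the draw latch of a mould box

### The arm

A 6-joint arm with a two-finger parallel gripper is mounted at the origin on a cart in front of the work surface, level with it; the furniture and walls round the work are solid. World frame = base frame: x ahead of the robot, y to its left, z up, the work surface at z = 0. Lengths are in mm, angles in rad, forces in N, time in s.
With the tool pointing down it reaches from about 350 to 775 mm from the base axis. Payload 7.3 kg.
Tool frame: the origin (TCP) lies at the very end of the fingers, on their centre line; the grasp point (between the pads) lies 19 mm behind it; x points along the fingers, y is the direction in which the jaws open and shut, and the axes are right-handed (so a half turn about x gives the same grasp; the last joint's range is limited). The gripper opens to 92 mm and grips with 3 to 60 N. Pads are 19 mm wide; open, the fingers measure 130 mm over their backs; the gripper's body (75 mm by 190 mm) begins 47 mm behind the grasp point.
Start: joints at [-1.492, 0.342, 1.524, -0, 1.275, -0.146], TCP at [117.05, -511.805, 226.741] pointing down, gripper open.
Joint ranges: [-2.53, 2.53], [-0.77, 2.02], [0.04, 2.7], [-1, 4.14], [0.28, 2.66], [-3.11, 3.11]. Speed limits (rad/s): [2.57, 2.57, 3.14, 3.14, 3.14, 3.14].

### API

Orientations are given as [roll, pitch, yaw] about the fixed x, y, z axes, in that order (R = Rz(yaw) Ry(pitch) Rx(roll)).
In Python, from plant import bot gives the robot as it stands.
- The arm moves only by the tool step_arm, never from a script. Its argument "targets" is a list that holds one entry, the list of rows, each a list of 4 numbers: the shift along the tool's x, y, z in m, then the turn about the tool's x in degrees. A call has exactly 5 rows; each row is the pose to reach, as a shift and turn from the pose measured when the call began, along the tool's axes at that moment; what a row does not reach only later rows make up. A row lasts 1/12 s, in which the tool goes at most 41.7 mm and 7.16 degrees, less where a joint would pass 70% of its speed; a pose out of reach is approached as far as the arm can. A call with a gripper value outside its range is refused whole. "jaw" is the closure, from 0 (fully open) to 1 (shut), set as the call begins (left out, the last holds). The fingers move at their own pace and stop on an object; the grip force is fixed at half the most. Time passes only in rows, so rows that repeat a pose let the fingers close, or fill a call up. It gives the time, the measured TCP pose, the force and the opening at its end, in the units of the state.
- bot.get_obs(): the state, without advancing time (a new reading comes with each control period).
- bot.capture(name): name is "side" or "top" or "wrist"; returns a dict with "color" (480x640x3 uint8, red, green, blue), "depth" (480x640 float32, mm along the optical axis (not along the pixel's ray), 0 where there is no reading), "fov_y" (degrees; the focal length in pixels is half the picture's height over the tangent of half this angle, whatever the lens; pixels are square), "cx", "cy" (the principal point, pixels), "dist_coeffs" ([k1, k2, p1, p2, k3] as OpenCV has them; the pictures are not rectified), "rvec" (rotation vector, rad) and "tvec" (3), from world to camera coordinates, as OpenCV has them. Camera axes: x right, y down, z forward; pixel columns grow to the right and rows downward; lengths in mm; the calibration is good to about 2 mm. A picture is of the moment at which its call begins.
- bot.close_job(): hands the job in, once; it reports no verdict.
The state is a dict: "time": time; "joint_positions": joint angles; "dq": joint speeds; "tau": joint torques, N m; "tool_pos": TCP position; "tcp_rot": TCP orientation; "contact_force": force on the tool from outside, world axes, zero at the start; "moment": the same for the moment, N m; "grip_width": finger opening in mm.
Only numpy, scipy, OpenCV 4.12 (cv2) and the standard library are available. Lean on these libraries where they do the work, as an engineer would, in place of code of your own. Each camera call takes 0.05 s, during which the arm holds its last target. There are 200 camera calls.

### The job

The two halves of the mould box on the bench stand apart on their springs. Lift the latch's steel claw over the round keeper bar, press it down behind the bar until it clicks home, then swing the orange lever back and down over centre until it lies flat, so that the halves stay drawn together. Feel your way: do not force the claw onto the keeper or ram the lever, and leave the other things on the bench alone.

Things in the scene. Friction and masses are not known exactly. Their poses are not given: they have to be found in the camera images.
- mould_box: Fixed part, screwed to the bench: plywood base 130 x 275 x 16 mm and the fixed wooden half, 110 mm (x) by 130 mm (y = -130 to 0 mm), top 70 mm above the bench. Origin on the bench under the parting plane; +y runs along the latch from lever to keeper, z up. The latch lies on top along x = 0. Yaw up to 0.4 rad.
- half: Sprung wooden half, 110 x 90 mm, top 70 mm above the bench, sliding along the box's y. Its origin is on its parting face at bench height: its y in the mould_box frame is the gap, 13 mm when sprung apart on its stop (20 N preload, then 4 N per mm as it is drawn in over the black gasket). Latched, the gap is 2 to 11 mm, as the keeper's shift has it.
- keeper_mark (a point): Mark on the sprung half's top face, axes as the box: nominal place of the keeper bar's back (+y) face. The keeper sits in slotted holes, shifted along y by up to 4 mm either way; the shift is NOT measured: feel (or see) it. Round steel bar along x, 7 mm thick, 36 mm long, axis 8 mm and top 11.5 mm above the face. If the claw is too short its nose stops on the bar, centre up to 14.5 mm above the mark.
- slot_mark (a point): Nominal middle of the slot behind the bar, on the half's top face (shifted with the keeper, unmeasured). Behind the slot a brass roller, 8 mm thick, sprung toward the bar with 1.5 to 5 N. The nose enters if it comes down within about 2 mm of the slot's middle, and clicks past the roller at about 5 to 15 N of push; seated, its centre is 2.5 to 5 mm above this face and it does not jump out.
- lip_mark (a point): Nominal front top edge of the dark steel lip that covers the roller (shifted with the keeper, unmeasured), 16.5 mm above the half's top face; the lip runs 12 mm further in +y. If the claw reaches too far its nose stops on the lip, centre 19.5 mm above the face. More than 35 N of the claw on the keeper before it is hooked bends it.
- lever_hinge (a point): Axis of the lever's hinge on the fixed half, 50 mm on the -y side of the parting plane, 88 mm above the bench, along the box's x. The steel cheeks beside it reach 94 mm above the bench.
- lever_angle (a joint): Lever angle, rad: 0 flat along -y on its stop (shut), 1.57 upright, 1.95 leaning to the keeper (stop). Stays where left (1 N at its end). The claw's pivot is on it, 14 mm from the hinge, so moving the claw's end along y turns it; the hook meets the slot at 1.2 to 1.9. Swinging it shut takes up to 10 N at the grip; dead centre at 0.21, beyond which the claw's pull holds it shut.
- lever_tip (a point): Outer end of the lever on its mid plane, 72 mm from the hinge axis.
- lever: The steel lever with its orange grip: the grip spans 22 to 72 mm from the hinge axis, 24 mm wide (x), 7 mm thick, its mid plane through the hinge axis (origin on the hinge axis). Nothing is between the flat lever and the wooden top 14 mm below it. More than 40 N bends it.
- claw: Steel claw, 20 mm wide at its end (40 mm at the fork round the lever), hinged to the lever. Origin on its pivot, +y along the claw to its hook, z up; it turns freely about x and drops under its own weight (90 g). At the start it is down, its hook on or before the keeper bar, not hooked.
- claw_tab (a point): Centre of the upright orange finger tab on the claw's end, 12 mm (x) x 13 mm (y) x 28 mm high; bottom of the tab 14 mm below this point. To be pinched across x. The claw turns about x between the fingers as it is moved.
- hook_nose (a point): Centre of the hook's round nose (6 mm thick, 20 mm long in x) on a 3 mm shank under the claw's end, 105 mm along the claw from its pivot and 11.5 mm below the pivot's line; in the claw's frame 27.5 mm below and 5.5 mm beyond (+y) the tab's centre.
- screwdriver_red: Bystander: red-handled screwdriver, 180 mm long, lying on the left of the bench; leave it alone.
- wax_block: Bystander: green wax block, 50 x 70 x 30 mm, on the right of the bench; leave it alone.

How it is judged (in metres and radians):
On the way, in this order (a step that is already met when the one before it is completed fails the run):
1. the claw is hooked behind the keeper bar, its nose down in the slot, with the lever still up (z of hook_nose in the frame of keeper_mark below 0.007 m and y of hook_nose in the frame of keeper_mark between -0.0052 and 0.01 m and value of joint lever_angle above 0.9 rad), for 0.2 s.
2. the lever is swung down flat with the claw still hooked (z of hook_nose in the frame of keeper_mark below 0.007 m and y of hook_nose in the frame of keeper_mark between -0.0052 and 0.01 m and value of joint lever_angle below 0.06 rad and y of half in the frame of mould_box below 0.0115 m), for 0.2 s.
At the end, for the whole second after the job is handed in: The hook's nose is down behind the keeper bar (its centre less than 7 mm above the half's top face and behind the bar), the lever lies flat within 0.06 rad of its stop, the sprung half is drawn in (gap under 11.5 mm, from 13) and at rest (all of step 2 and linear speed of half below 0.01 m/s); the robot touches nothing.
It fails at once if the claw is pressed on the keeper with more than 35 N before it is hooked (contact force between claw and half above 35 N and z of hook_nose in the frame of keeper_mark above 0.007 m).
It fails at once if more than 40 N on the lever's grip (contact force between anything else and lever_c2 above 40 N).
It fails at once if the screwdriver red is pushed away (more than 30 mm) (distance of screwdriver_red from where it was at the start of the episode above 0.03 m).
It fails at once if the wax block is pushed away (more than 30 mm) (distance of wax_block from where it was at the start of the episode above 0.03 m).
It also fails if it takes over 59 s, if anything falls off the work surface, if the arm or the gripper's body presses on something with over 40 N, if the wrist force passes 120 N, or if a joint passes its speed limit or range.

## Working session

There is one attempt and no reset: what is moved stays moved. The work goes in short steps, Python scripts to look and compute and a tool call to move; the robot and the scene stay as the last step left them, time stands still between calls to the robot, and variables do not carry over. Pictures are saved under pics/ and viewed, about 8 in all and at most 12, crops included, and the job is handed in when it is done.

Besides the shell and the picture viewer there is one more tool, called after "Call:" as name(argument=value, ...), one argument or row to a line, values as JSON. step_arm: Moves the arm, as the interface text tells. Its arguments: {"type":"object","properties":{"targets":{"type":"array","items":{"type":"array","items":{"type":"array","items":{"type":"number"}}}},"jaw":{"type":"number"}},"required":["targets"]}

```bash
mkdir -p pics; ls
cat > h.py <<'E'
import numpy as np, cv2, pickle
from plant import bot
def cap(n):
    d=bot.capture(n); pickle.dump(d,open(f'{n}.pkl','wb')); return d
def K(d):
    f=240/np.tan(np.radians(d['fov_y'])/2); return np.array([[f,0,d['cx']],[0,f,d['cy']],[0,0,1]])
def RT(d): return cv2.Rodrigues(np.array(d['rvec'],float))[0], np.array(d['tvec'],float).ravel()
def world(d,uv,z=None,depth=None):
    uv=np.array(uv,float).reshape(-1,1,2)
    n=cv2.undistortPoints(uv,K(d),np.array(d['dist_coeffs'],float)).reshape(-1,2)
    R,t=RT(d); c=-R.T@t; r=np.c_[n,np.ones(len(n))]@R
    s=(z-c[2])/r[:,2] if z is not None else np.asarray(depth)
    return c+r*np.reshape(s,(-1,1))
def proj(d,P):
    return cv2.projectPoints(np.array(P,float).reshape(-1,1,3),np.array(d['rvec'],float),np.array(d['tvec'],float),K(d),np.array(d['dist_coeffs'],float))[0].reshape(-1,2)
def cloud(d):
    v,u=np.mgrid[0:480,0:640]; return world(d,np.c_[u.ravel(),v.ravel()],depth=d['depth'].ravel()).reshape(480,640,3)
def save(n,img): cv2.imwrite(f'pics/{n}.png',img[...,::-1])
E
python3 - <<'E'
from h import *
print(bot.get_obs())
a=cap('top');b=cap('side')
for d in(a,b):
    R,t=RT(d);print(-R.T@t,R[2],d['fov_y'],d['dist_coeffs'])
save('top',a['color']);save('side',b['color'])
E
```

```text
pics
{'time': 0.0, 'joint_positions': array([-1.49201116e+00,  3.42720790e-01,  1.52503786e+00, -2.23956140e-05,
        1.27539632e+00, -1.46004595e-01]), 'dq': array([-0.0011825 , -0.00024791, -0.0008355 , -0.00108795,  0.00094134,
        0.00024648]), 'tau': array([-3.35640041e-03, -4.31246674e+01, -2.44223464e+01,  7.15253293e-02,
        5.60526608e-02, -1.22711663e-04]), 'tool_pos': array([ 117.00265719, -511.3678525 ,  226.03869671]), 'tcp_rot': array([-1.70309436,  1.56923386,  1.6632946 ]), 'contact_force': array([-0.42080905,  0.52992186,  0.1339409 ]), 'moment': array([ 0.00324603,  0.01721987, -0.02102988]), 'grip_width': 91.73881658583825}
[ 206.8667127   -33.70387204 1595.56255858] [ 1.94881701e-01 -9.27218902e-04 -9.80826316e-01] 45.70243110128591 [0.05597526 0.         0.         0.         0.        ]
[ 39.08599068 855.7205748  754.04668995] [ 0.38889771 -0.75143928 -0.53300805] 49.30511515240097 [-0.02370413  0.          0.          0.          0.        ]
```

View pics/top.png

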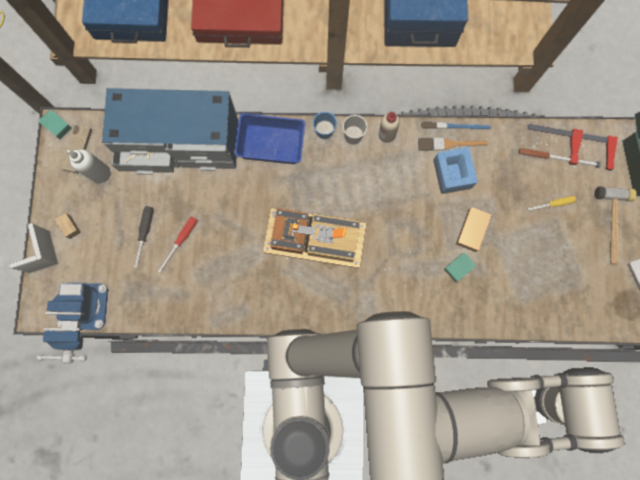

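View pics/side.png

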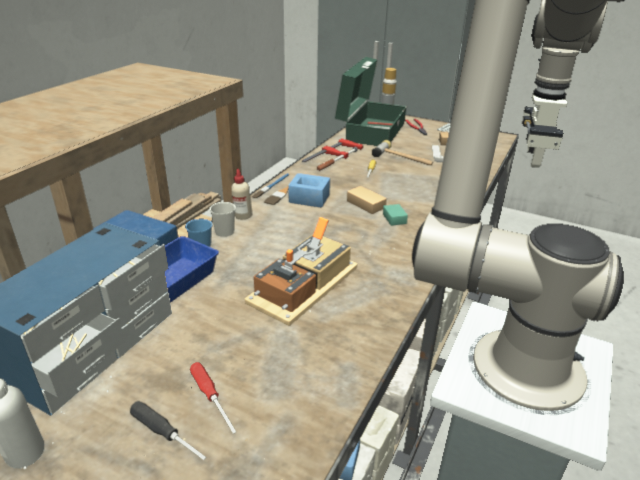

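The top view shows the box at about (315,237): the sprung dark half is at its left (world +y), and the lever at (340,235) leans up. In the side view the orange lever (320,228) and tab (290,254) are clear of everything, and the bystanders lie far off. Next is a zoomed view.

Run:
```python
from h import *
a=pickle.load(open('top.pkl','rb'));b=pickle.load(open('side.pkl','rb'))
A=cv2.resize(a['color'][200:275,255:380],None,fx=6,fy=6,interpolation=cv2.INTER_CUBIC)
B=cv2.resize(b['color'][210:325,240:365],None,fx=5,fy=5,interpolation=cv2.INTER_CUBIC)
c=np.zeros((600,800,3),np.uint8); c[:270,:450]=cv2.resize(A,(450,270)); 
B=cv2.resize(B,(350,322)); c[:322,450:]=B
c=np.zeros((600,800,3),np.uint8);c[:450,:750]=A
save('crop',c[:450,:750])
for n,d in(('top',a),('side',b)):
    P=cloud(d); hsv=cv2.cvtColor(d['color'],cv2.COLOR_RGB2HSV)
    m=(hsv[...,0]<14)&(hsv[...,1]>190)&(hsv[...,2]>190)
    m[:200]=0;m[280:]=0
    if n=='top': m[:,:255]=0;m[:,380:]=0
    k,l,s,ce=cv2.connectedComponentsWithStats(m.astype(np.uint8))
    for i in range(1,k):
        if s[i,4]>3:
            Q=P[l==i];print(n,s[i],ce[i],np.median(Q,0),Q.min(0),Q.max(0))
    if n=='top':
        w=P[(P[...,2]>64)&(P[...,2]<74)&(abs(P[...,0]-500)<300)]
        print(len(w),w.min(0),w.max(0))
        g=P[200:275,255:380];w=g[(g[...,2]>64)&(g[...,2]<75)]
        print(cv2.minAreaRect(w[:,:2].astype(np.float32)))
        w=g[(g[...,2]>11)&(g[...,2]<75)];print(cv2.minAreaRect(w[:,:2].astype(np.float32)))
        w=g[(g[...,2]>10)&(g[...,2]<22)];print(cv2.minAreaRect(w[:,:2].astype(np.float32)))
```

```text
3056 [ 201.01154707 -920.50775967   64.00250552] [799.97757998 769.09651676  73.99801612]
((521.9786376953125, -23.324966430664062), (232.75057983398438, 111.52934265136719), 81.80570220947266)
((525.4981689453125, -26.7991943359375), (190.4295196533203, 316.5592041015625), 4.711513996124268)
((524.6461181640625, -25.194534301757812), (194.35025024414062, 317.8885803222656), 6.1569905281066895)
```

View pics/crop.png

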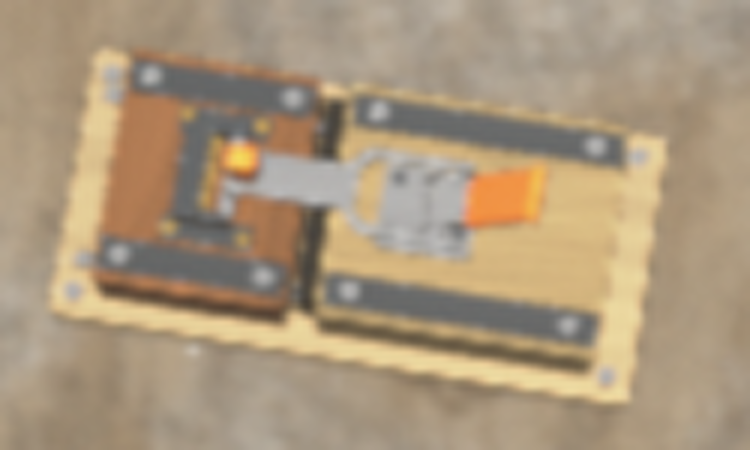

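The crop shows the tab near (240,157), the claw running to the fork at (410,200), and the orange lever leaning toward −y with its tip at (540,190). The keeper with its dark lip is at (200,180). The rectangle of the wooden tops, 232.8 × 111.5 mm, matches the expected 233 × 110 mm and gives a yaw of −0.143. Next I work out the approach move.

```bash
cat >> h.py <<'E'
from scipy.spatial.transform import Rotation as Ro
YAW=-0.143; O=np.array([523.9,-10.0,0.])
BX=np.array([np.cos(YAW),np.sin(YAW),0]);BY=np.array([-np.sin(YAW),np.cos(YAW),0])
def b2w(p): return O+p[0]*BX+p[1]*BY+np.array([0,0,p[2]])
def w2b(P):
    D=np.asarray(P)-O; return np.stack([D@BX,D@BY,D[...,2]],-1)
def tool():
    o=bot.get_obs(); return o,Ro.from_euler('xyz',o['tcp_rot']).as_matrix()
def plan(target):
    o,R=tool(); d=R.T@(np.array(target)-o['tool_pos'])
    y=R[:,1]; a=np.degrees(np.arctan2(y[1],y[0])); b=np.degrees(YAW)
    dl=(b-a+90)%180-90
    print('tool axes\n',R.round(3),'\nshift m',(d/1000).round(4),'turn about tool x deg',(-dl).round(2),'dist',np.linalg.norm(d).round(1),'box tcp',w2b(o['tool_pos']).round(1),'F',o['contact_force'].round(1),'t',round(o['time'],2),'w',round(o['grip_width'],1))
E
python3 - <<'E'
from h import *
for p in [(0,0,70),(-55,-130,70),(55,103,70)]: print(p,proj(pickle.load(open('top.pkl','rb')),b2w(p)))
plan(b2w((0,20,250)))
E
```

```text
(0, 0, 70) [[310.11384855 232.38792544]]
(-55, -130, 70) [[354.13413714 259.54515748]]
(55, 103, 70) [[276.50886405 207.23781895]]
tool axes
 [[-0.     0.223 -0.975]
 [ 0.001 -0.975 -0.223]
 [-1.    -0.001 -0.   ]] 
shift m [-0.0232 -0.4168 -0.5156] turn about tool x deg -68.93 dist 663.4 box tcp [-331.3 -554.3  226.1] F [-0.3  0.1  0.6] t 0.1 w 91.8
```

Call:
step_arm(
  targets=[
    [[-0.004,-0.026,-0.032,-7],[-0.008,-0.052,-0.064,-14],[-0.012,-0.078,-0.097,-21],[-0.016,-0.104,-0.129,-28],[-0.02,-0.13,-0.161,-35]],
  ],
  jaw=0,
)

```text
time: 0.52
tool_pos: [245.5, -347.0, 246.2]
tcp_rot: [-2.272, 1.569, 1.71]
contact_force: [0.7, -0.3, 0.7]
grip_width: 91.6
```

```bash
python3 -c "
from h import *
plan(b2w((0,20,250)))"
```

```text
tool axes
 [[-0.     0.745 -0.667]
 [ 0.002 -0.667 -0.745]
 [-1.    -0.002 -0.001]] 
shift m [-0.0032 -0.0284 -0.4534] turn about tool x deg -33.63 dist 454.3 box tcp [-227.5 -373.3  246.2] F [ 0.7 -0.3  0.7] t 0.52 w 91.6
```

Call:
step_arm(
  targets=[
    [[-0.001,-0.003,-0.041,-6.7],[-0.002,-0.006,-0.082,-13.4],[-0.003,-0.009,-0.123,-20.1],[-0.003,-0.011,-0.164,-26.9],[-0.003,-0.013,-0.205,-33.6]],
  ],
)

```text
time: 0.93
tool_pos: [373.3, -183.6, 249.5]
tcp_rot: [-2.917, 1.569, 1.658]
contact_force: [0.6, -1.0, 0.3]
grip_width: 91.6
```

```bash
python3 -c "
from h import *
plan(b2w((0,10,250)))
d=cap('wrist');R,t=RT(d);o,T=tool();print('cam in tool',T.T@(-R.T@t-o['tool_pos']),T.T@R[2])"
```

```text
tool axes
 [[-0.     0.991 -0.137]
 [ 0.002 -0.137 -0.991]
 [-1.    -0.    -0.002]] 
shift m [-1.000e-04  1.254e-01 -2.027e-01] turn about tool x deg 0.3 dist 238.3 box tcp [-124.4 -193.3  249.5] F [ 0.6 -1.   0.3] t 0.93 w 91.6
cam in tool [-157.44248211   -0.40195924  -76.27827772] [ 0.95353456 -0.00453808  0.30124948]
```

Call:
step_arm(
  targets=[
    [[0,0.022,-0.035,0],[0,0.044,-0.07,0],[0,0.066,-0.105,0],[0,0.088,-0.14,0],[0,0.11,-0.175,0]],
  ],
)

```text
time: 1.4
tool_pos: [504.2, -21.6, 250.5]
tcp_rot: [2.925, 1.565, 1.229]
contact_force: [0.8, -1.5, -0.9]
grip_width: 91.7
```

Call:
step_arm(
  targets=[
    [[0.01,0.016,-0.028,0.3],[0.03,0.016,-0.028,0.3],[0.05,0.016,-0.028,0.3],[0.05,0.016,-0.028,0.3],[0.05,0.016,-0.028,0.3]],
  ],
)

```text
time: 1.82
tool_pos: [522.9, 4.6, 199.9]
tcp_rot: [-2.838, 1.565, 1.744]
contact_force: [0.3, -0.1, 0.1]
grip_width: 91.4
```

Run:
```python
from h import *
plan(b2w((0,20,200)))
d=cap('wrist'); save('wrist1',d['color'])
P=w2b(cloud(d)); hsv=cv2.cvtColor(d['color'],cv2.COLOR_RGB2HSV)
m=(hsv[...,0]<16)&(hsv[...,1]>190)&(hsv[...,2]>150)
k,l,s,ce=cv2.connectedComponentsWithStats(m.astype(np.uint8))
for i in range(1,k):
    if s[i,4]>150:
        Q=P[l==i];print(s[i],ce[i].round(),np.percentile(Q,[2,50,98],axis=0).round(1).tolist())
w=P[(P[...,2]>66)&(P[...,2]<74)&(abs(P[...,0])<80)&(P[...,1]>-150)&(P[...,1]<130)]
print(len(w),np.median(w,0),np.percentile(w,[.2,99.8],axis=0),cv2.minAreaRect(w[:,:2].astype(np.float32)))
```

```text
tool axes
 [[-0.001  0.992 -0.13 ]
 [ 0.006 -0.13  -0.991]
 [-1.    -0.002 -0.006]] 
shift m [-0.0001  0.0031 -0.0057] turn about tool x deg 0.72 dist 6.5 box tcp [ -3.   14.3 199.9] F [ 0.3 -0.1  0.1] t 1.82 w 91.4
[299 372  31  28 836] [314. 385.] [[-11.5, -86.4, 129.8], [-0.7, -80.7, 137.9], [10.6, -74.5, 145.9]]
20134 [-1.33970117 28.01736894 70.38251055] [[ -55.15722472 -127.20388948   66.53665157]
 [  54.30061109  103.56699425   73.92146955]] ((-0.2119903564453125, -12.374809265136719), (232.74827575683594, 110.69883728027344), 89.97412109375)
```

View pics/wrist1.png

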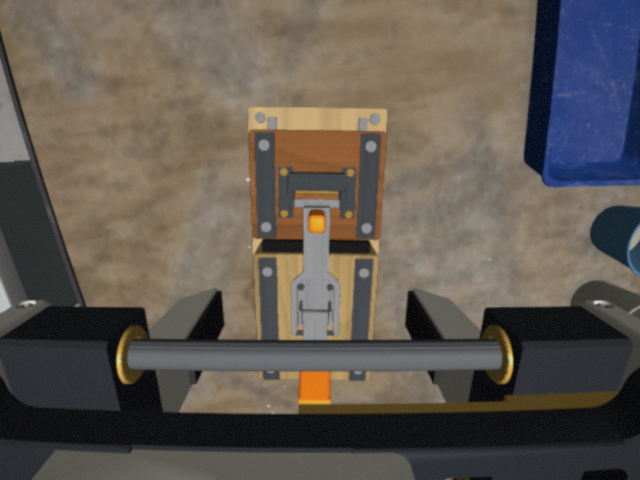

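The wrist view shows the tab at (317,221), the keeper bar at about (317,203) in front of the dark lip at (317,182), and the lever tip at (314,385). The box frame agrees to about 1 mm. I'll zoom in on the keeper.

Run:
```python
from h import *
d=pickle.load(open('wrist.pkl','rb')); P=w2b(cloud(d))
A=cv2.resize(d['color'][155:255,270:370],None,fx=6,fy=6,interpolation=cv2.INTER_CUBIC);save('kz',A)
hsv=cv2.cvtColor(d['color'],cv2.COLOR_RGB2HSV)
m=(hsv[...,0]<20)&(hsv[...,1]>150)&(hsv[...,2]>150); m[:200]=0;m[240:]=0;m[:,:300]=0;m[:,340:]=0
v,u=np.nonzero(m);print(u.min(),u.max(),v.min(),v.max(),np.percentile(P[m],[5,50,95],axis=0).round(1))
for uu in (300,317,334):
  print(uu)
  for vv in range(166,240,2): print(vv,P[vv,uu-1:uu+2].mean(0).round(1),d['color'][vv,uu])
```

```text
300 324 211 232 [[ -5.6  35.6 123.3]
 [ -0.9  40.2 124.9]
 [  4.6  46.6 126.4]]
300
166 [-13.9  75.7  69.9] [139  89  53]
168 [-13.9  74.1  70. ] [139  89  49]
170 [-13.9  72.5  69.5] [137  88  54]
172 [-13.5  71.8  80.7] [72 56 46]
174 [-13.2  70.8  86.3] [61 65 68]
176 [-13.2  69.3  86.6] [69 72 77]
178 [-13.3  67.7  85.9] [71 74 78]
180 [-13.3  66.2  85.8] [73 77 82]
182 [-13.2  64.7  86.3] [71 74 78]
184 [-13.3  63.1  85.7] [69 71 78]
186 [-13.2  61.7  86.8] [67 72 75]
188 [-13.2  60.2  86.8] [68 74 75]
190 [-13.3  58.5  85.6] [104  91  68]
192 [-13.4  56.5  82.5] [158 125  57]
194 [-13.9  53.1  69.9] [148 101  54]
196 [-13.9  51.5  69.9] [149  96  56]
198 [-13.9  49.7  69.2] [125  91  68]
200 [-13.5  49.7  79.5] [141 141 140]
202 [-13.4  48.4  81.1] [150 151 151]
204 [-13.4  46.7  80.6] [150 149 150]
206 [ -9.6  61.7 172.7] [140 136 134]
208 [-13.8  41.6  70.5] [137  96  67]
210 [-13.9  39.7  69.7] [148  95  55]
212 [-13.9  37.9  69.2] [148  95  53]
214 [-13.8  36.5  70.6] [143  91  54]
216 [-13.9  34.6  69.4] [137  88  51]
218 [-13.8  33.   70.3] [137  89  52]
220 [-13.9  31.2 
[... 2338 characters left out ...]
0 [13.6 50.1 79.9] [141 136 134]
202 [13.6 48.7 81. ] [149 151 150]
204 [13.7 47.1 81.2] [151 153 154]
206 [13.7 45.4 80.9] [141 141 142]
208 [14.4 41.8 69.8] [135 103  83]
210 [14.4 40.2 70.4] [146  92  55]
212 [14.5 38.4 69.9] [146  93  53]
214 [14.6 36.6 69.6] [143  93  53]
216 [14.6 35.1 70.2] [135  88  46]
218 [14.6 33.3 69.9] [139  88  52]
220 [14.7 31.6 70.1] [145  92  55]
222 [14.8 29.8 69.5] [143  92  54]
224 [14.8 28.1 69.6] [139  90  53]
226 [  9.3  49.3 166. ] [126  81  46]
228 [14.9 24.8 70.5] [128  83  47]
230 [14.9 22.9 69.8] [134  86  52]
232 [15.  21.2 69.9] [135  87  51]
234 [15.1 19.3 69.3] [135  87  51]
236 [15.1 17.8 70.3] [136  87  52]
238 [15.2 15.6 68.9] [123  78  46]
```

View pics/kz.png

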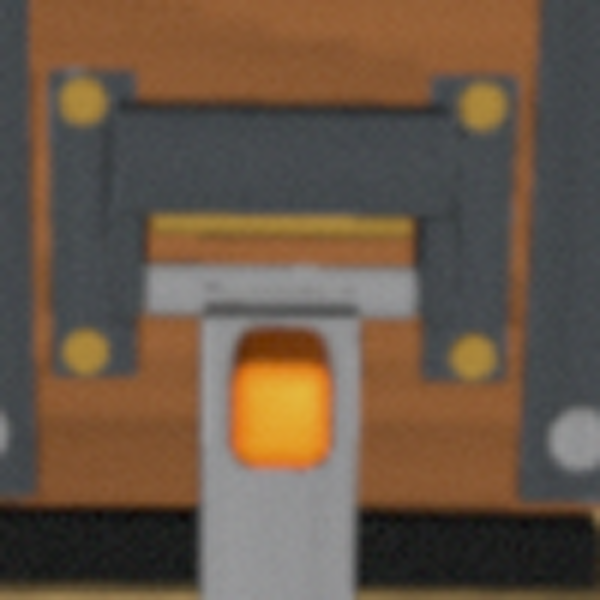

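The enlarged view shows the bar at rows 265–315, the brass roller strip at row 222, the lip at rows 105–210 and the tab top at (280,410). In the box frame:

- **Bar:** centre y≈47.3, top z 81.2 (expected 81.5).
- **Lip:** y 59.2–71.2, z 86.3 (expected 86.5, 12 mm deep).
- **Tab:** top z 125.4, so the nose is resting on the front of the bar.

The nose has to go from y≈44.5 to about 53.5. First I'll grasp the tab.

Call:
step_arm(
  targets=[
    [[0.022,0.003,-0.01,0.7],[0.045,0.003,-0.02,0.7],[0.068,0.003,-0.026,0.7],[0.086,0.003,-0.026,0.7],[0.096,0.003,-0.026,0.7]],
  ],
)

```text
time: 2.28
tool_pos: [530.2, 29.9, 104.8]
tcp_rot: [3.017, 1.565, 1.302]
contact_force: [-1.2, 0.6, 1.7]
grip_width: 91.8
```

Run:
```python
from h import *
plan(b2w((-0.3,40.3,104)))
d=cap('wrist'); save('w2',d['color'])
P=w2b(cloud(d)); hsv=cv2.cvtColor(d['color'],cv2.COLOR_RGB2HSV)
m=(hsv[...,0]<20)&(hsv[...,1]>150)&(hsv[...,2]>150)&(abs(P[...,2]-125)<4)&(abs(P[...,0])<15)
v,u=np.nonzero(m);print(u.min(),u.max(),v.min(),v.max(),np.percentile(P[m],[3,50,97],axis=0).round(1))
```

```text
tool axes
 [[ 0.002  0.99  -0.143]
 [ 0.006 -0.143 -0.99 ]
 [-1.     0.001 -0.006]] 
shift m [ 0.0008 -0.0008  0.0001] turn about tool x deg -0.03 dist 1.1 box tcp [  0.5  40.4 104.8] F [-1.2  0.6  1.7] t 2.28 w 91.8
297 321 316 339 [[ -5.9  36.6 123.2]
 [ -0.6  41.9 125.1]
 [  4.6  46.7 126.4]]
```

View pics/w2.png

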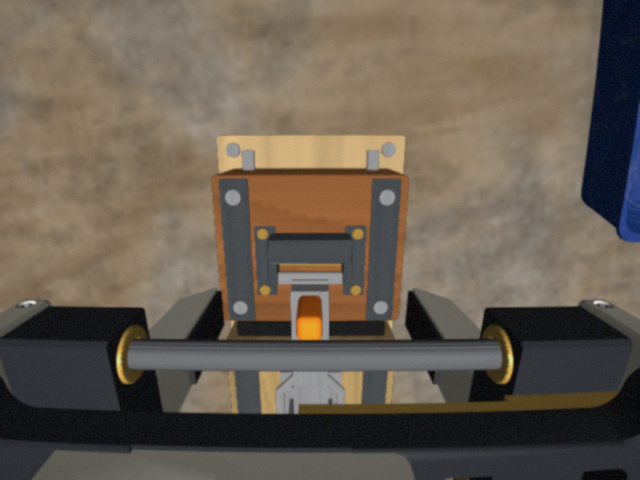

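The view shows the tab at (309,325) between the fingers, whose mid-line is at about u=315. I'll shift about 1.5 mm to the left and close.

Call:
step_arm(
  targets=[
    [[0.0,-0.0015,0,0],[0.0,-0.0015,0,0],[0.0,-0.0015,0,0],[0,-0.0015,0,0],[0,-0.0015,0,0]],
  ],
  jaw=1,
)

```text
time: 2.75
tool_pos: [528.6, 29.8, 104.6]
tcp_rot: [3.073, 1.565, 1.358]
contact_force: [0.4, 0.0, -0.1]
grip_width: 63.1
```

Call:
step_arm(
  targets=[
    [[0,0,0,0],[0,0,0,0],[0,0,0,0],[0,0,0,0],[0,0,0,0]],
  ],
)

```text
time: 3.17
tool_pos: [528.5, 29.8, 104.6]
tcp_rot: [3.078, 1.565, 1.364]
contact_force: [-0.3, -0.3, -0.0]
grip_width: 29.8
```

Call:
step_arm(
  targets=[
    [[0,0,0,0],[0,0,0,0],[0,0,0,0],[0,0,0,0],[0,0,0,0]],
  ],
)

```text
time: 3.58
tool_pos: [527.8, 30.0, 104.4]
tcp_rot: [-2.924, 1.565, 1.644]
contact_force: [-3.7, 0.0, 1.9]
grip_width: 11.8
```

Call:
step_arm(
  targets=[
    [[0,0,0,0],[0,0,0,0],[0,0,0,0],[0,0,0,0],[0,0,0,0]],
  ],
)

```text
time: 4.0
tool_pos: [527.8, 30.0, 104.4]
tcp_rot: [-2.909, 1.565, 1.66]
contact_force: [-2.2, 1.2, 0.9]
grip_width: 11.4
```

The tab is gripped at 11.4 mm (expected 12). Next I compute the nose path from the linkage kinematics.

```bash
cat >> h.py <<'E'
from scipy.optimize import fsolve
def piv(th): return np.array([-50-14*np.cos(th),88+14*np.sin(th)])
def rot(f): return np.array([[np.cos(f),-np.sin(f)],[np.sin(f),np.cos(f)]])
TAB=np.array([99.5,16.]);NOSE=np.array([105,-11.5])
def solve(local,pt,g=(1.0,-.05)): return fsolve(lambda s:piv(s[0])+rot(s[1])@local-pt,g)
def pt(s,local): return piv(s[0])+rot(s[1])@local
E
python3 - <<'E'
from h import *
tcp=w2b(bot.get_obs()['tool_pos']);print(tcp)
for ty in (40,41):
    s=solve(TAB,np.array([ty,111.4+.0]));print('th,phi',s,'nose',pt(s,NOSE))
    g=rot(-s[1])@(np.array([tcp[1],tcp[2]+19])-piv(s[0]));print('g local',g)
    for n in [(44.5,92),(48,93),(53.5,93),(53.5,88),(53.5,84),(53.5,80),(53.5,77),(53.5,74)]:
        q=solve(NOSE,np.array(n),(1.3,-.1));G=pt(q,g);print(n,q.round(3),'tcp d',(G-[0,19]-tcp[1:]).round(2))
E
```

```text
[ -1.8189998   40.11387801 104.44788801]
th,phi [ 0.78803407 -0.02533357] nose [44.80163651 83.76950441]
g local [99.3086581  28.04690674]
(44.5, 92) [0.664 0.065] tcp d [-3.87  7.64]
(48, 93) [1.014 0.044] tcp d [0.47 8.81]
(53.5, 93) [1.445 0.025] tcp d [6.71 8.95]
(53.5, 88) [ 1.485 -0.023] tcp d [8.62 4.22]
(53.5, 84) [ 1.529 -0.062] tcp d [10.16  0.38]
(53.5, 80) [ 1.584 -0.101] tcp d [11.7  -3.53]
(53.5, 77) [ 1.633 -0.13 ] tcp d [12.85 -6.5 ]
(53.5, 74) [ 1.687 -0.158] tcp d [14.  -9.5]
th,phi [ 0.8744424 -0.03349  ] nose [45.57611322 83.73125974]
g local [98.2109666  28.01146163]
(44.5, 92) [0.664 0.065] tcp d [-4.97  7.54]
(48, 93) [1.014 0.044] tcp d [-0.63  8.73]
(53.5, 93) [1.445 0.025] tcp d [5.62 8.88]
(53.5, 88) [ 1.485 -0.023] tcp d [7.52 4.21]
(53.5, 84) [ 1.529 -0.062] tcp d [9.06 0.41]
(53.5, 80) [ 1.584 -0.101] tcp d [10.6  -3.45]
(53.5, 77) [ 1.633 -0.13 ] tcp d [11.76 -6.39]
(53.5, 74) [ 1.687 -0.158] tcp d [12.91 -9.36]
```

Call:
step_arm(
  targets=[
    [[-0.003,0,0,0],[-0.006,0,0,0],[-0.009,0,0,0],[-0.009,0,-0.003,0],[-0.009,0,-0.006,0]],
  ],
)

```text
time: 4.42
tool_pos: [528.3, 34.0, 113.5]
tcp_rot: [-2.461, 1.568, 2.108]
contact_force: [-2.9, -9.6, -0.4]
grip_width: 11.5
```

Run:
```python
from h import *
plan(b2w((-1.8,46.3,113.4)))
d=cap('wrist'); P=w2b(cloud(d))
A=d['color'][200:360,220:400]; save('w3',cv2.resize(A,None,fx=3.5,fy=3.5,interpolation=cv2.INTER_CUBIC))
d=cap('side');save('s3',cv2.resize(d['color'][200:320,235:365],None,fx=5,fy=5,interpolation=cv2.INTER_CUBIC))
```

```text
tool axes
 [[-0.002  0.99  -0.143]
 [ 0.003 -0.143 -0.99 ]
 [-1.    -0.002 -0.002]] 
shift m [ 0.0001  0.0001 -0.0021] turn about tool x deg -0.04 dist 2.1 box tcp [ -1.9  44.2 113.5] F [-2.9 -9.6 -0.4] t 4.42 w 11.5
```

View pics/w3.png

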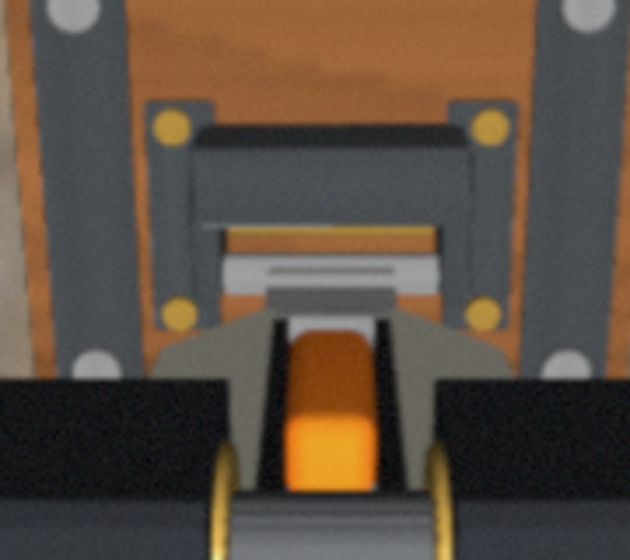

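The view shows the claw's end lifted in front of the bar at (330,300), with the bar, roller and lip clear at rows 270, 232 and 175. The −9.6 N is probably lever friction through its 14 mm arm. I'll carry on over the bar.

Call:
step_arm(
  targets=[
    [[0,0,-0.001,0],[0,0,-0.002,0],[0,0,-0.002,0],[0,0,-0.002,0],[0,0,-0.002,0]],
  ],
)

```text
time: 4.93
tool_pos: [528.7, 36.5, 114.2]
tcp_rot: [-2.68, 1.567, 1.889]
contact_force: [-2.0, -3.9, 1.7]
grip_width: 11.7
```

Run:
```python
from h import *
plan(b2w((-1.8,46.3,113.4)))
d=cap('wrist'); P=w2b(cloud(d))
for vv in range(250,320,3):
  print(vv,[P[vv,u].round(1).tolist() for u in (316,)],d['color'][vv,316])
```

```text
tool axes
 [[-0.001  0.99  -0.143]
 [ 0.003 -0.143 -0.99 ]
 [-1.    -0.002 -0.003]] 
shift m [0.0008 0.0001 0.0004] turn about tool x deg -0.03 dist 0.9 box tcp [ -1.8  46.7 114.2] F [-2.  -3.9  1.7] t 4.93 w 11.7
250 [[0.5, 69.1, 85.8]] [73 76 81]
253 [[0.5, 67.4, 86.0]] [76 82 85]
256 [[-0.4, 127.9, 272.2]] [76 81 84]
259 [[0.5, 64.2, 87.0]] [74 80 85]
262 [[0.5, 61.8, 85.1]] [74 77 81]
265 [[0.5, 60.4, 86.2]] [74 75 81]
268 [[0.5, 58.6, 86.4]] [118 107  80]
271 [[0.6, 50.9, 70.8]] [157 105  60]
274 [[0.6, 48.6, 70.2]] [150  99  61]
277 [[0.5, 56.6, 95.0]] [108 107 102]
280 [[0.5, 55.3, 95.9]] [153 154 154]
283 [[0.5, 54.5, 98.3]] [87 88 86]
286 [[0.4, 54.5, 102.4]] [84 81 82]
289 [[0.4, 54.0, 105.2]] [100  98  98]
292 [[0.4, 53.3, 107.3]] [153 153 153]
295 [[0.4, 53.4, 111.2]] [125  66  29]
298 [[0.4, 53.7, 115.3]] [124  62  14]
301 [[0.4, 53.3, 117.8]] [125  59   3]
304 [[0.4, 53.4, 121.1]] [129  61  12]
307 [[0.3, 53.5, 124.5]] [131  64  14]
310 [[0.3, 53.1, 126.9]] [134  66  15]
313 [[0.3, 52.6, 128.8]] [137  67  17]
316 [[0.3, 52.9, 132.2]] [140  69   6]
319 [[0.3, 51.9, 133.0]] [205 116  23]
```

The nose is visible at y≈54.0, z≈93.7, matching the model. With the bar's back face at 50.7, the slot middle is about 54. I'll come down along the arc, still short of the click.

Call:
step_arm(
  targets=[
    [[0.003,0,-0.001,0],[0.005,0,-0.002,0],[0.007,0,-0.0027,0],[0.008,0,-0.0033,0],[0.008,0,-0.0033,0]],
  ],
)

```text
time: 5.4
tool_pos: [529.2, 39.5, 106.2]
tcp_rot: [-2.6, 1.568, 1.969]
contact_force: [-4.3, -3.5, 1.5]
grip_width: 11.4
```

Run:
```python
from h import *
plan(b2w((-1.8,50,106.2)))
d=cap('wrist'); P=w2b(cloud(d))
for vv in range(262,310,2):
  print(vv,[P[vv,u].round(1).tolist() for u in (312,318)],d['color'][vv,316])
```

```text
tool axes
 [[-0.001  0.99  -0.143]
 [ 0.003 -0.143 -0.99 ]
 [-1.    -0.002 -0.003]] 
shift m [ 0.      0.     -0.0002] turn about tool x deg -0.02 dist 0.2 box tcp [ -1.8  49.8 106.2] F [-4.3 -3.5  1.5] t 5.4 w 11.4
262 [[-1.7, 68.0, 86.1], [1.6, 67.9, 85.8]] [76 79 83]
264 [[-1.7, 67.0, 86.4], [1.6, 66.9, 86.0]] [78 80 84]
266 [[-1.7, 65.7, 86.1], [1.6, 65.9, 86.6]] [74 77 82]
268 [[-1.7, 64.9, 87.0], [1.6, 64.6, 86.1]] [75 80 83]
270 [[-1.7, 63.2, 85.5], [1.6, 63.5, 86.2]] [73 75 80]
272 [[-1.7, 62.6, 87.1], [1.6, 62.2, 85.8]] [74 80 84]
274 [[-1.7, 61.2, 86.4], [1.6, 60.9, 85.6]] [71 75 78]
276 [[-1.7, 60.1, 86.5], [1.6, 59.8, 85.7]] [69 73 78]
278 [[-1.7, 58.5, 85.5], [1.6, 58.7, 86.0]] [106  96  79]
280 [[-1.7, 55.4, 80.8], [1.6, 55.4, 80.8]] [151 119  60]
282 [[-1.7, 56.3, 85.9], [1.6, 56.8, 87.0]] [122 113 109]
284 [[-1.7, 55.8, 87.5], [1.6, 55.8, 87.4]] [155 155 156]
286 [[-1.7, 55.3, 89.1], [1.6, 54.8, 87.8]] [106 107 105]
288 [[-1.7, 55.7, 92.7], [1.5, 55.9, 93.0]] [74 73 70]
290 [[-1.7, 55.5, 94.8], [1.5, 55.6, 95.0]] [70 70 68]
292 [[-1.6, 55.3, 96.8], [1.5, 55.6, 97.6]] [85 86 85]
294 [[-1.6, 55.4, 99.7], [1.5, 54.7, 98.0]] [147 146 146]
296 [[-1.6, 53.7, 98.4], [1.5, 54.0, 99.0]] [141 128 122]
298 [[-1.6, 55.3, 104.1], [1.4, 55.1, 103.7]] [108  57  25]
300 [[-1.6, 55.1, 105.9], [1.4, 55.4, 106.6]] [107  52  13]
302 [[-1.6, 55.0, 108.1], [1.4, 55.4, 108.9]] [107  53   6]
304 [[-1.6, 54.8, 109.9], [1.3, 55.1, 110.4]] [112  55  16]
306 [[-1.5, 55.6, 113.6], [1.3, 55.5, 113.4]] [113  55  18]
308 [[-1.5, 55.6, 115.6], [1.3, 56.2, 116.9]] [115  58  18]
```

The nose centre is now at about (54.4, 85), between the bar's back face and the lip, with no vertical load. I'll push down gently.

Call:
step_arm(
  targets=[
    [[0.001,0,-0.0003,0],[0.002,0,-0.0006,0],[0.003,0,-0.001,0],[0.004,0,-0.0013,0],[0.005,0,-0.0017,0]],
  ],
)

```text
time: 5.87
tool_pos: [529.4, 40.9, 101.7]
tcp_rot: [-2.598, 1.569, 1.971]
contact_force: [-5.0, -5.4, 4.6]
grip_width: 11.7
```

Call:
step_arm(
  targets=[
    [[0.001,0,-0.0003,0],[0.002,0,-0.0006,0],[0.003,0,-0.001,0],[0.004,0,-0.0013,0],[0.005,0,-0.0017,0]],
  ],
)

```text
time: 6.28
tool_pos: [529.7, 42.7, 97.1]
tcp_rot: [-2.76, 1.569, 1.809]
contact_force: [-3.8, -3.9, 2.7]
grip_width: 11.2
```

Call:
step_arm(
  targets=[
    [[0.001,0,-0.0003,0],[0.002,0,-0.0006,0],[0.003,0,-0.001,0],[0.004,0,-0.001,0],[0.004,0,-0.001,0]],
  ],
)

```text
time: 6.7
tool_pos: [529.8, 43.5, 93.5]
tcp_rot: [-2.803, 1.569, 1.766]
contact_force: [-3.4, -4.2, 5.3]
grip_width: 11.6
```

Run:
```python
from h import *
plan(b2w((-1.8,50,106.2)))
d=cap('wrist'); P=w2b(cloud(d))
for vv in range(276,330,2):
  print(vv,[P[vv,u].round(1).tolist() for u in (318,)],d['color'][vv,316])
```

```text
tool axes
 [[-0.     0.99  -0.143]
 [ 0.002 -0.143 -0.99 ]
 [-1.    -0.001 -0.002]] 
shift m [-0.0127 -0.0001  0.0038] turn about tool x deg -0.01 dist 13.3 box tcp [-1.7 53.8 93.5] F [-3.4 -4.2  5.3] t 6.7 w 11.6
276 [[1.5, 68.8, 85.2]] [74 77 81]
278 [[1.5, 68.2, 86.6]] [74 78 82]
280 [[1.5, 67.4, 87.2]] [71 75 79]
282 [[1.5, 65.9, 86.2]] [72 79 81]
284 [[1.5, 64.6, 85.9]] [75 80 83]
286 [[1.5, 63.9, 86.9]] [72 77 81]
288 [[1.5, 62.4, 85.9]] [75 81 85]
290 [[1.5, 61.2, 85.8]] [70 73 80]
292 [[1.5, 60.2, 86.0]] [74 77 81]
294 [[1.5, 59.1, 85.9]] [68 73 77]
296 [[1.6, 55.7, 81.2]] [59 62 61]
298 [[1.5, 57.0, 86.3]] [106 105 105]
300 [[1.5, 55.4, 85.4]] [145 141 141]
302 [[1.5, 57.9, 92.9]] [87 52 30]
304 [[1.4, 58.2, 95.7]] [84 43 13]
306 [[1.4, 58.4, 98.2]] [88 44 13]
308 [[1.4, 59.0, 101.5]] [87 41  9]
310 [[1.3, 59.3, 104.2]] [89 44 13]
312 [[1.3, 60.0, 107.5]] [90 43 11]
314 [[1.3, 59.6, 108.7]] [100  48   7]
316 [[1.2, 60.2, 111.6]] [164  83  19]
318 [[1.2, 59.6, 112.4]] [231 128  34]
320 [[1.2, 59.9, 114.7]] [235 156  46]
322 [[1.2, 58.0, 113.0]] [236 180  59]
324 [[1.2, 57.2, 113.5]] [235 191  62]
326 [[1.2, 57.0, 114.8]] [236 191  63]
328 [[1.2, 54.9, 112.9]] [234 187  57]
```

The tab's top is at z≈113, which puts the nose at about 72.5 (seated range 72.5–75). I'll press slightly more to confirm that it has bottomed.

Call:
step_arm(
  targets=[
    [[0.001,0,0,0],[0.002,0,0,0],[0.003,0,0,0],[0.003,0,0,0],[0.003,0,0,0]],
  ],
)

```text
time: 7.17
tool_pos: [530.0, 43.6, 93.1]
tcp_rot: [2.628, 1.569, 0.914]
contact_force: [-10.7, -3.7, 23.5]
grip_width: 11.6
```

23 N for only 0.4 mm of travel: the hook has bottomed, so it is seated. I'll ease off, release and rise.

Call:
step_arm(
  targets=[
    [[-0.0005,0,0,0],[-0.0005,0,0,0],[-0.0005,0,0,0],[-0.0005,0,0,0],[-0.0005,0,0,0]],
  ],
  jaw=0.4,
)

```text
time: 7.58
tool_pos: [530.0, 43.8, 93.2]
tcp_rot: [2.772, 1.568, 1.058]
contact_force: [-0.7, 0.3, 0.2]
grip_width: 40.6
```

Call:
step_arm(
  targets=[
    [[0,0,0,0],[-0.01,0,0,0],[-0.04,0,0,0],[-0.08,0,0,0],[-0.117,0,0,0]],
  ],
)

```text
time: 8.0
tool_pos: [529.5, 43.7, 212.0]
tcp_rot: [-3.016, 1.569, 1.554]
contact_force: [1.5, 0.2, 0.2]
grip_width: 54.8
```

Run:
```python
from h import *
plan(b2w((-1.8,-20,140)))
d=cap('wrist'); P=w2b(cloud(d)); save('w4',d['color'])
hsv=cv2.cvtColor(d['color'],cv2.COLOR_RGB2HSV)
m=(hsv[...,0]<20)&(hsv[...,1]>150)&(hsv[...,2]>70)&(P[...,2]>85)&(abs(P[...,0])<16)
k,l,s,ce=cv2.connectedComponentsWithStats(m.astype(np.uint8))
for i in range(1,k):
    if s[i,4]>40: print(s[i],np.percentile(P[l==i],[3,50,97],axis=0).round(1).tolist())
```

```text
tool axes
 [[ 0.     0.99  -0.143]
 [ 0.002 -0.143 -0.99 ]
 [-1.    -0.    -0.002]] 
shift m [0.0718 0.0003 0.0741] turn about tool x deg -0.0 dist 103.2 box tcp [ -2.1  54.  212. ] F [1.5 0.2 0.2] t 8.0 w 54.8
[308 240  14  18 146] [[-5.4, 48.8, 103.3], [-0.8, 56.6, 113.6], [4.5, 60.5, 115.7]]
[299 372  33  14 377] [[-11.3, -35.4, 148.2], [-0.9, -30.2, 156.4], [10.6, -28.8, 158.9]]
```

View pics/w4.png

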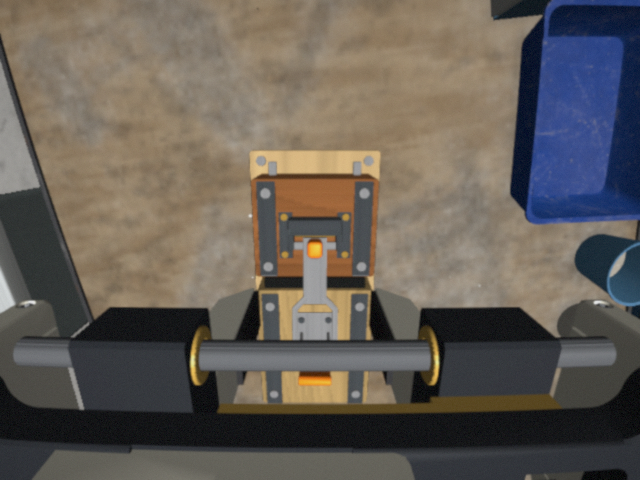

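The tab stays down at z≈114 at (314,248) after release, so the hook holds. The lever tip at (314,378) is at y≈−30, z≈158, a lever angle of about 1.83. I'll close the fingers and bring them to the +y side of the lever.

Call:
step_arm(
  targets=[
    [[0.014,0.001,0.013,0],[0.028,0.001,0.026,0],[0.042,0.001,0.039,0],[0.057,0.001,0.052,0],[0.072,0.001,0.064,0]],
  ],
  jaw=1,
)

```text
time: 8.47
tool_pos: [526.2, -20.4, 147.9]
tcp_rot: [1.797, 1.556, 0.084]
contact_force: [0.2, -0.1, -0.3]
grip_width: 26.4
```

Call:
step_arm(
  targets=[
    [[0,0,0,0],[0,0,0,0],[0,0,0,0],[0,0,0,0],[0,0,0,0]],
  ],
)

```text
time: 8.88
tool_pos: [526.8, -19.9, 148.9]
tcp_rot: [1.777, 1.554, 0.064]
contact_force: [0.4, -0.0, -0.1]
grip_width: 0.2
```

Run:
```python
from h import *
plan(b2w((-1.8,-22,140)))
for r in (58,):
  for th in (1.83,1.6,1.4,1.2,1.0,.8,.6,.4,.3,.2,.1,0):
    c,s=np.cos(th),np.sin(th); print(th,'TCP y,z',round(-50-r*c+3.5*s+9.5,1),round(88+r*s+3.5*c,1))
```

```text
tool axes
 [[ 0.017  0.99  -0.141]
 [ 0.001 -0.141 -0.99 ]
 [-1.     0.017 -0.003]] 
shift m [ 0.0088 -0.0062  0.0127] turn about tool x deg 0.06 dist 16.6 box tcp [  4.3  -9.4 148.9] F [ 0.4 -0.  -0.1] t 8.88 w 0.2
1.83 TCP y,z -22.3 143.2
1.6 TCP y,z -35.3 145.9
1.4 TCP y,z -46.9 145.8
1.2 TCP y,z -58.3 143.3
1.0 TCP y,z -68.9 138.7
0.8 TCP y,z -78.4 132.0
0.6 TCP y,z -86.4 123.6
0.4 TCP y,z -92.6 113.8
0.3 TCP y,z -94.9 108.5
0.2 TCP y,z -96.6 103.0
0.1 TCP y,z -97.9 97.3
0 TCP y,z -98.5 91.5
```

Call:
step_arm(
  targets=[
    [[0.004,-0.003,0.006,0],[0.006,-0.005,0.011,0],[0.006,-0.005,0.015,0],[0.006,-0.005,0.02,0],[0.005,-0.005,0.026,0]],
  ],
)

```text
time: 9.3
tool_pos: [517.8, -44.5, 143.6]
tcp_rot: [1.89, 1.554, 0.177]
contact_force: [1.3, 6.1, -3.8]
grip_width: 0.4
```

Run:
```python
from h import *
plan(b2w((-1,-58.3,143)))
```

```text
tool axes
 [[ 0.016  0.99  -0.142]
 [ 0.003 -0.142 -0.99 ]
 [-1.     0.016 -0.005]] 
shift m [0.0005 0.0001 0.0233] turn about tool x deg 0.04 dist 23.3 box tcp [ -1.1 -35.  143.6] F [ 1.3  6.1 -3.8] t 9.3 w 0.4
```

Call:
step_arm(
  targets=[
    [[0,0,0.006,0],[0,0,0.012,0],[0,0,0.017,0],[0.001,0,0.021,0],[0.002,0,0.025,0]],
  ],
)

```text
time: 9.72
tool_pos: [514.2, -68.1, 141.1]
tcp_rot: [2.088, 1.554, 0.374]
contact_force: [2.1, 9.9, -1.7]
grip_width: 0.6
```

Call:
step_arm(
  targets=[
    [[0.001,0,0.005,0],[0.003,0,0.01,0],[0.006,0,0.014,0],[0.009,0,0.018,0],[0.012,0,0.021,0]],
  ],
)

```text
time: 10.13
tool_pos: [511.4, -88.3, 128.9]
tcp_rot: [2.192, 1.553, 0.478]
contact_force: [-0.3, 6.6, 1.0]
grip_width: 0.2
```

Run:
```python
from h import *
plan(b2w((-1,-86.4,123.6)))
d=cap('wrist'); P=w2b(cloud(d))
hsv=cv2.cvtColor(d['color'],cv2.COLOR_RGB2HSV)
m=(hsv[...,0]<20)&(hsv[...,1]>150)&(hsv[...,2]>70)&(P[...,2]>85)&(abs(P[...,0])<16)
k,l,s,ce=cv2.connectedComponentsWithStats(m.astype(np.uint8))
for i in range(1,k):
    if s[i,4]>40: print(s[i],np.percentile(P[l==i],[3,50,97],axis=0).round(1).tolist())
```

```text
tool axes
 [[ 0.016  0.99  -0.143]
 [ 0.008 -0.143 -0.99 ]
 [-1.     0.015 -0.01 ]] 
shift m [0.0052 0.0002 0.0072] turn about tool x deg -0.04 dist 8.9 box tcp [ -1.2 -79.3 128.9] F [-0.3  6.6  1. ] t 10.13 w 0.2
[299  38  27  43 762] [[-5.9, 32.6, 92.9], [-1.0, 36.4, 113.4], [4.9, 46.1, 115.7]]
[ 291  266   44   74 1195] [[-11.6, -74.8, 106.3], [-0.4, -69.2, 111.9], [10.5, -64.6, 156.2]]
```

The tab has moved about 14 mm toward −y, so I need to check whether the half moved with it or the hook slipped.

Run:
```python
from h import *
d=pickle.load(open('wrist.pkl','rb')); P=w2b(cloud(d))
u=int(313)
for uu in (275,313,340):
  print(uu,[(v,*P[v,uu,1:].round(1).tolist()) for v in range(0,110,4)])
save('w5',cv2.resize(d['color'][0:350,190:430],None,fx=1.7,fy=1.7,interpolation=cv2.INTER_CUBIC))
```

```text
275 [(0, 77.3, 69.7), (4, 75.8, 68.1), (8, 73.4, 69.4), (12, 70.7, 71.5), (16, 69.1, 70.2), (20, 62.6, 85.0), (24, 60.3, 86.3), (28, 58.6, 85.7), (32, 56.7, 85.6), (36, 54.9, 85.3), (40, 52.6, 86.9), (44, 50.8, 86.3), (48, 49.3, 84.3), (52, 47.5, 83.8), (56, 45.4, 84.4), (60, 43.8, 83.0), (64, 41.4, 85.1), (68, 39.5, 84.8), (72, 37.5, 85.0), (76, 35.7, 83.5), (80, 35.6, 71.9), (84, 33.6, 71.2), (88, 31.4, 71.6), (92, 29.1, 72.7), (96, 27.0, 72.0), (100, 25.0, 70.4), (104, 22.9, 69.7), (108, 20.7, 70.0)]
313 [(0, 77.3, 69.8), (4, 75.3, 69.8), (8, 73.1, 70.3), (12, 71.1, 70.3), (16, 69.5, 68.9), (20, 62.0, 86.9), (24, 60.5, 85.4), (28, 58.4, 86.3), (32, 56.5, 86.1), (36, 54.6, 86.4), (40, 45.3, 115.0), (44, 43.8, 114.3), (48, 42.1, 114.5), (52, 40.2, 115.9), (56, 38.6, 115.4), (60, 37.2, 114.3), (64, 35.5, 114.5), (68, 34.3, 111.7), (72, 33.5, 107.0), (76, 32.6, 101.4), (80, 32.4, 91.8), (84, 31.0, 87.9), (88, 29.1, 87.2), (92, 27.1, 87.2), (96, 24.9, 89.0), (100, 23.0, 88.4), (104, 20.9, 89.0), (108, 18.9, 88.5)]
340 [(0, 77.3, 70.1), (4, 75.2, 70.3), (8, 73.3, 70.0), (12, 70.8, 71.3), (16, 69.5, 69.2), (20, 62.2, 86.4), (24, 60.4, 86.1), (28, 58.4, 86.4), (32, 56.6, 86.3), (36, 54.9, 85.5), (40, 52.4, 87.7), (44, 50.9, 85.9), (48, 49.8, 82.9), (52, 48.1, 81.4), (56, 46.5, 79.9), (60, 46.5, 70.4), (64, 44.4, 70.1), (68, 40.1, 81.7), (72, 38.1, 81.5), (76, 36.2, 80.6), (80, 36.0, 69.5), (84, 34.0, 68.6), (88, 31.6, 69.8), (92, 29.3, 70.8), (96, 27.2, 70.2), (100, 24.9, 71.3), (104, 22.7, 71.0), (108, 20.7, 69.6)]
```

View pics/w5.png

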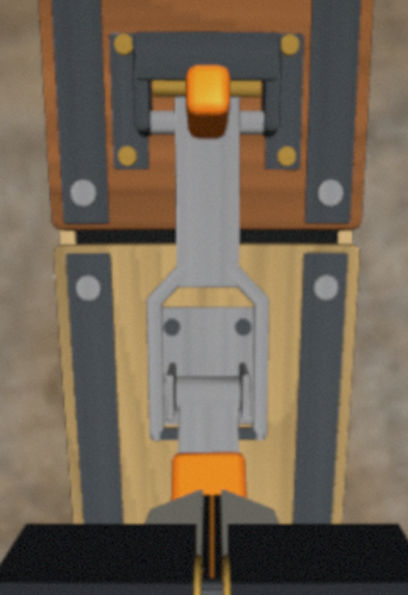

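The view shows the claw still hooked behind the bar. Bar and lip have moved about 9 mm toward −y, so the half is drawn in and the gap is about 4 mm. I'll keep swinging the lever down.

Call:
step_arm(
  targets=[
    [[0.003,0,0.003,0],[0.006,0,0.007,0],[0.009,0,0.009,0],[0.012,0,0.011,0],[0.015,0,0.013,0]],
  ],
)

```text
time: 10.6
tool_pos: [509.5, -102.0, 113.0]
tcp_rot: [2.172, 1.554, 0.457]
contact_force: [0.7, 1.0, -0.1]
grip_width: 0.4
```

Call:
step_arm(
  targets=[
    [[0.003,0,0.001,0],[0.006,0,0.003,0],[0.008,0,0.003,0],[0.01,0,0.004,0],[0.012,0,0.004,0]],
  ],
)

```text
time: 11.02
tool_pos: [509.1, -106.1, 100.8]
tcp_rot: [2.16, 1.554, 0.446]
contact_force: [-0.6, -1.0, 0.1]
grip_width: 0.6
```

Run:
```python
from h import *
plan(b2w((-1,-98.5,91.5)))
```

```text
tool axes
 [[ 0.015  0.99  -0.143]
 [ 0.007 -0.143 -0.99 ]
 [-1.     0.014 -0.01 ]] 
shift m [ 0.0092 -0.0002  0.0014] turn about tool x deg -0.06 dist 9.3 box tcp [ -0.9 -97.2 100.8] F [-0.6 -1.   0.1] t 11.02 w 0.6
```

There is no force now, so the lever has probably snapped over centre ahead of the finger. I'll press down gently to its stop.

Call:
step_arm(
  targets=[
    [[0.003,0,0,0],[0.005,0,0.001,0],[0.007,0,0.001,0],[0.008,0,0.001,0],[0.009,0,0.001,0]],
  ],
)

```text
time: 11.43
tool_pos: [509.1, -107.0, 91.7]
tcp_rot: [2.164, 1.554, 0.449]
contact_force: [-1.9, 0.4, 8.9]
grip_width: 0.3
```

Call:
step_arm(
  targets=[
    [[0.0005,0,0,0],[0.0005,0,0,0],[0,0,0,0],[-0.02,0,0,0],[-0.06,0,0,0]],
  ],
)

```text
time: 11.85
tool_pos: [505.6, -106.5, 148.4]
tcp_rot: [2.739, 1.558, 1.025]
contact_force: [0.8, -0.2, 0.5]
grip_width: 0.4
```

Call:
step_arm(
  targets=[
    [[-0.03,0,0.01,0],[-0.06,0,0.02,0],[-0.08,0,0.03,0],[-0.08,0,0.03,0],[-0.08,0,0.03,0]],
  ],
)

```text
time: 12.27
tool_pos: [501.1, -137.4, 228.8]
tcp_rot: [2.556, 1.558, 0.841]
contact_force: [0.3, 0.5, 0.4]
grip_width: 0.3
```

Run:
```python
from h import *
plan(b2w((-1,-98.5,91.5)))
d=cap('wrist'); P=w2b(cloud(d))
hsv=cv2.cvtColor(d['color'],cv2.COLOR_RGB2HSV)
m=(hsv[...,0]<20)&(hsv[...,1]>150)&(hsv[...,2]>70)&(P[...,2]>85)&(abs(P[...,0])<16)
k,l,s,ce=cv2.connectedComponentsWithStats(m.astype(np.uint8))
for i in range(1,k):
    if s[i,4]>40: print(s[i],np.percentile(P[l==i],[3,50,97],axis=0).round(1).tolist())
# gap: profile along x=-35
m=(abs(P[...,0]+25)<3)&(P[...,1]>-15)&(P[...,1]<90)
Q=P[m];
for a in range(-12,90,3):
    q=Q[(Q[:,1]>=a)&(Q[:,1]<a+3)]; print(a,len(q),np.median(q[:,2]).round(1) if len(q) else '',end=' | ')
save('w6',d['color'])
```

```text
tool axes
 [[ 0.009  0.99  -0.144]
 [ 0.01  -0.144 -0.989]
 [-1.     0.007 -0.011]] 
shift m [ 0.1376  0.0023 -0.0294] turn about tool x deg -0.1 dist 140.8 box tcp [  -4.4 -129.4  228.8] F [0.3 0.5 0.4] t 12.27 w 0.3
[308   7  17  25 249] [[-6.0, 30.6, 105.5], [-1.8, 35.0, 113.6], [5.2, 42.7, 115.6]]
[302 171  29  58 563] [[-12.0, -120.7, 88.1], [-2.9, -102.7, 90.6], [11.7, -72.6, 92.2]]
-12 27 70.2 | -9 23 69.7 | -6 27 69.8 | -3 28 69.7 | 0 18 64.4 | 3 35 64.7 | 6 29 69.3 | 9 26 69.8 | 12 26 69.3 | 15 31 69.5 | 18 31 69.8 | 21 32 69.5 | 24 38 71.5 | 27 26 73.4 | 30 26 72.3 | 33 34 72.3 | 36 28 72.1 | 39 27 72.2 | 42 26 72.9 | 45 24 72.4 | 48 25 72.1 | 51 32 72.0 | 54 29 72.0 | 57 31 72.3 | 60 10 73.5 | 63 0  | 66 0  | 69 0  | 72 0  | 75 0  | 78 0  | 81 0  | 84 0  | 87 0  |
```

View pics/w6.png

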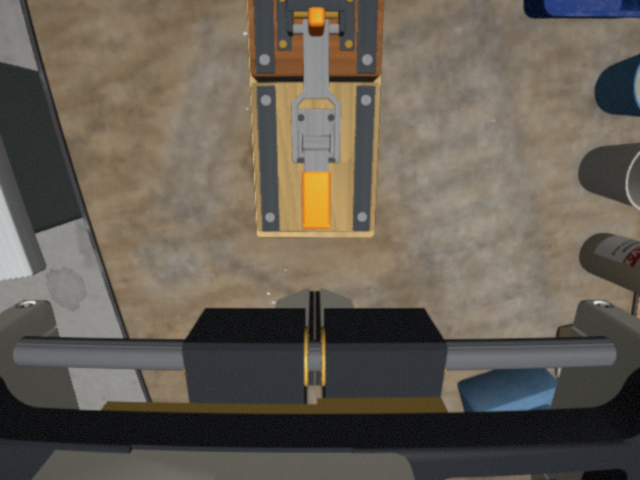

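The view shows the lever flat at (316,200), its top at z≈91 along its whole length (91.5 expected). The gap is closed to about 4–6 mm, the tab is down on the keeper at (316,18), and the robot is clear. I'm handing in.

```bash
python3 -c "
from plant import bot
print(bot.close_job())"
```

```text
the job is handed in; nothing more can be done
None
```

The mould box is latched and the job is handed in, with about 12.3 s used of the 59 s allowed; no verdict is reported.

**What I did**
- I pinched the orange tab, lifted the claw over the bar and lowered the nose into the slot behind it. Pressing on met a hard stop at about 23 N, and the claw stayed down when I let go.
- I swung the lever back with the closed fingertips, at forces of up to about 10 N. It went over centre on its own and I pressed it lightly onto its stop at about 9 N. The robot is now clear of everything.

**Last checks**
- **Lever:** it lies flat, with its top at z≈91 mm along its length (91.5 expected).
- **Hook:** the tab's top is at 115 mm, which puts the nose about 3–4 mm above the half's face.
- **Gap:** about 4–6 mm (13 at the start).
- **Keeper:** halfway through the swing the bar and lip had moved about 9 mm with the half, so the claw was still pulling on the bar.

**Less certain**
- I did not clearly see the roller's click in the forces: the readings stayed around 5 N until the hard stop. I judge it seated from the nose height and from the half being drawn in.
- In that halfway picture the tab had moved about 14 mm against the half's 9. I put the difference down to slack and the claw tilting.

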